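# Set and lock a board-support leg on the rework bench

## Robot

A 7-joint arm with a two-finger parallel gripper is mounted at the origin on the work surface. World frame = base frame: x ahead of the robot, y to its left, z up, the work surface at z = 0. Lengths are in m, angles in rad, forces in N, time in s.
With the tool pointing down it reaches from about 0.425 to 0.95 m from the base axis. Payload 4.7 kg.
Tool frame: the origin (TCP) lies between the finger pads; the fingertips stand 25 mm ahead of it and the grasp point (between the pads) lies 6 mm ahead of it; z points along the fingers, y is the line along which they close (so a half turn about z gives the same grasp; the last joint's range is limited). The gripper opens to 85 mm and grips with 20 to 120 N. Pads are 22 mm wide; open, the fingers measure 114 mm over their backs; the gripper's body (76 mm by 85 mm) begins 54 mm behind the grasp point. The pads swing forward as they close: fully open they stand 13 mm farther back than shut.
Start: joints at [-1.186, 0.469, -0.049, 1.532, 0.024, 1.141, -0.082], TCP at [0.271, 0.618, 0.256] pointing down, gripper open.
Joint ranges: [-2.59, 2.59], [-0.33, 1.99], [-1.39, 1.29], [0.1, 2.45], [-1.04, 4.18], [0.21, 1.99], [-2.66, 2.66]. Speed limits (rad/s): [2.57, 2.57, 3.14, 3.14, 3.14, 3.14, 3.14].

## Interface

Orientations are given as a 3x3 rotation matrix whose columns are the frame's x, y, z axes.
In Python, from rig import * gives the robot as it stands. Calls block until the motion is done:
- movep(position, orientation): joint-space move of the TCP to a pose.
- move_l(position, attitude=None, feed=0.15, until_force=None): straight line of the TCP; attitude=None keeps the orientation; feed is the mean speed in m/s. With until_force (N) it stops when the force on the tool has changed by that much, and returns True; else False.
- move_joints(angles): joint-space move.
- command_gripper(opening, newtons=None): finger opening in m; newtons is the grip in N (None keeps the last); returns when the fingers have stopped.
- sleep(seconds).
- inverse_kinematics(position, orientation): joint angles nearest the present ones, or None.
- sense(): the state.
- camera(name): name is "side" or "top" or "wrist"; returns (picture, depth): 420x560x3 uint8, red, green, blue; 420x560 float32, m along the optical axis (not along the pixel's ray), 0 where there is no reading.
- camera_params(name): a dict with "K" (3x3 intrinsics, pixels), "position" and "rotation" of the camera in the world; the wrist camera has in their place "tool_from_camera" (4x4, takes a point from camera to tool coordinates, whose origin is the TCP and whose axes are the flange's). Camera axes: x right, y down, z forward; pixel columns grow to the right and rows downward; lengths in m; the calibration is good to about 2 mm. A picture is of the moment at which its call begins: read the wrist's pose just before it. camera_params takes no time and is no camera call.
A pose or a line that the arm cannot do raises Unreachable and nothing moves.
- finish_job(): hands the job in; it is judged then, once.
The state is a dict: "time_s": time; "joint_pos": joint angles; "qd": joint speeds; "joint_efforts": joint torques, N m; "position": TCP position; "tcp_rot": TCP orientation; "wrist_force": force on the tool from outside, world axes, zero at the start; "ft_torque": the same for the moment, N m; "finger_gap": finger opening in m; "gripper_force": force on a finger pad.
Only numpy, scipy, OpenCV 4.12 (cv2) and the standard library are available. Lean on these libraries where they do the work, as an engineer would, in place of code of your own. Each camera call takes 0.05 s, during which the arm holds its last target. There are 200 camera calls.

## Task

On the rework bench, take the round head of the board-support leg, raise the leg until its red collar is level with the yellow pointer, and while you hold it at that height swing the orange cam lever fully closed (clockwise seen from above, up to its stop) by turning the gripper about the leg so that a finger pushes the lever round. Do not close the lever before the collar is at the pointer, do not shift the pointer, and leave the other things on the bench alone. The job finishes while holding: keep gripping the leg at the pointer with the lever closed, and do not let go.

Things in the scene. Friction and masses are not known exactly. Their poses are not given: they have to be found in the camera images.
- stand: Fixed support stand: dark steel base plate 140 x 140 x 12 mm with an upright aluminium sleeve (38 mm diameter, top 60 mm above the bench) at its centre. Origin: underside centre of the plate, on the vertical axis of the sleeve, leg, head and lever; z up. Seen from above, in the stand's frame the closed lever points 0.33 rad anticlockwise from +x and the pointer post stands 60 mm from the axis, 0.17 rad clockwise from +x (10 mm wide, top 120 mm above the bench).
- head: Bare aluminium head of the leg, the part to grip: upright cylinder 26 mm diameter, 50 mm tall, with a 4 mm black rubber pad on top. Origin: centre of its underside, which sits on top of the red collar; z up. It swivels freely about its vertical axis on the leg, so a gripper holding it may turn.
- collar (a point): Centre of the red collar on the leg (34 mm diameter, 6 mm thick), on the leg's axis at the collar's mid-height, 3 mm below the underside of the head. It rises with the leg. Level with the pointer means the same height as pointer_tip.
- leg (a joint): Lift of the leg (m), vertical slide: 0 = down on its seat (collar 65 mm above the bench), grows upward to 0.06. Leg and head weigh about 0.35 kg and sink back when let go.
- pointer_tip (a point): Inner tip of the yellow pointer (bar 6 mm wide, 3 mm thick, reaching from its post to 23 mm from the leg's axis), at the bar's mid-height: the height to set, 89 to 107 mm above the bench. The pointer stays where it is unless pushed.
- lever (a joint): Cam lever angle (rad) about the leg's vertical axis: 0 = fully closed at its stop, grows as it opens anticlockwise seen from above, at most 0.9. It stays where it is left; turning it takes about 0.06 N m. It does not carry the leg: the leg must be held.
- lever_top (a point): Centre of the top edge of the lever's orange upright paddle, 36 mm from the leg's axis, 132 mm above the bench. The paddle is a plate 8 mm thick, standing radially from 21 to 51 mm from the axis, from 42 to 132 mm above the bench, so a finger gripping the head can push its side.
- flux_bottle: Bystander: white bottle with red cap, 40 mm diameter, 85 mm tall; origin underside centre.
- screwdriver: Bystander: blue-handled screwdriver lying on the bench; leave alone.
- brush: Bystander: wooden-handled brush lying on the bench; leave alone.
- solder_spool: Bystander: metal spool, 54 mm diameter, 40 mm tall; origin underside centre.
- part_tray: Bystander: blue divided tray 90 x 110 x 22 mm; origin underside centre.
- spare_collar: Bystander: loose steel ring 38 mm diameter, 12 mm tall; origin underside centre.
- heat_sink: Bystander: finned aluminium block 50 x 50 x 24 mm; origin underside centre.
- pointer (a joint): Height setting of the pointer (m) along its post, 0 to 0.018; only to be read, not changed.
Things that resemble listed ones, but are neither listed nor needed, are in the scene too. Leave any blue look-alike of the stand alone.

How it is judged:
On the way, in this order (a step that is already met when the one before it is completed fails the run):
1. the leg is gripped with its collar level with the pointer, the lever still open (z of collar in the frame of pointer_tip between -0.005 and 0.005 m and contact force between head and the fingers above 1.5 N and value of joint lever above 0.4 rad), for 0.3 s.
2. the lever is closed while the leg is still held level with the pointer (z of collar in the frame of pointer_tip between -0.005 and 0.005 m and contact force between head and the fingers above 1.5 N and value of joint lever below 0.09 rad), for 0.3 s.
At the end, for the whole second after the job is handed in: The fingers still grip the head (over 1.5 N), the red collar is within 5 mm of the pointer's height and still, and the cam lever is within 0.09 rad of its closed stop (all of step 2 and velocity of joint leg between -0.01 and 0.01 m/s); the arm keeps its last pose, push and grip.
It fails at once if the lever is swung towards closed (below 0.4 rad) while the collar is more than 8 mm off the pointer (value of joint lever below 0.4 rad and not (z of collar in the frame of pointer_tip between -0.008 and 0.008 m)).
It fails at once if the pointer is shifted by more than 3 mm (distance of pointer_tip from where it was at the start of the episode above 0.003 m).
It fails at once if a bystander is moved by more than 30 mm (distance of any of flux_bottle, screwdriver, brush, solder_spool, part_tray, spare_collar, heat_sink from where it was at the start of the episode above 0.03 m).
It also fails if it takes over 42 s, if anything falls off the work surface, if the arm or the gripper's body presses on something with over 40 N, if the wrist force passes 120 N, or if a joint passes its speed limit or range.

## Working session

There is one attempt and no reset: what is moved stays moved. The work goes in short steps, each a Python script; the robot and the scene stay as the last script left them, time stands still between calls to the robot, and variables do not carry over. Pictures are saved under pics/ and viewed, at most 10 in all, crops included, and the job is handed in when it is done.

```bash
mkdir -p pics; ls
python3 - <<'E'
from rig import *
import cv2,numpy as np
s=sense();print(s['time_s'],s['position'],s['tcp_rot'])
for n in("top","side"):
    p,d=camera(n);cv2.imwrite(f"pics/{n}0.png",p[:,:,::-1]);np.savez(f"{n}0.npz",p=p,d=d);print(n,camera_params(n))
print(camera_params("wrist"))
E
```

```text
pics
0.0 [0.27114453 0.61755623 0.25523477] [[-9.15635000e-01  4.02009957e-01 -7.35140320e-04]
 [ 4.02010622e-01  9.15633118e-01 -1.85794335e-03]
 [-7.37929011e-05 -1.99673217e-03 -9.99998004e-01]]
top {'K': array([[408.96550219,   0.        , 279.66969844],
       [  0.        , 408.96550219, 196.93140747],
       [  0.        ,   0.        ,   1.        ]]), 'position': array([0.1913635 , 0.01691087, 1.24947956]), 'rotation': array([[-0.05163798, -0.96926574,  0.24053575],
       [-0.99865861,  0.05103555, -0.00873756],
       [-0.00380686, -0.24066429, -0.97060095]])}
side {'K': array([[467.79556301,   0.        , 283.7137393 ],
       [  0.        , 467.79556301, 211.6191308 ],
       [  0.        ,   0.        ,   1.        ]]), 'position': array([ 0.10631035, -1.01999668,  0.81402226]), 'rotation': array([[ 0.95337504, -0.14773915,  0.26315238],
       [-0.30090739, -0.53192615,  0.79152342],
       [ 0.02303864, -0.83380317, -0.55158091]])}
{'K': array([[333.72435913,   0.        , 278.96600182],
       [  0.        , 333.72435913, 206.33204543],
       [  0.        ,   0.        ,   1.        ]]), 'tool_from_camera': array([[-1.08245836e-04, -9.50557919e-01, -3.10547307e-01,
         7.90820207e-02],
       [ 9.99999967e-01, -3.07088249e-05, -2.54567707e-04,
        -5.71812348e-04],
       [ 2.32444807e-04, -3.10547325e-01,  9.50557892e-01,
        -1.18132018e-01],
       [ 0.00000000e+00,  0.00000000e+00,  0.00000000e+00,
         1.00000000e+00]])}
```

View pics/top0.png

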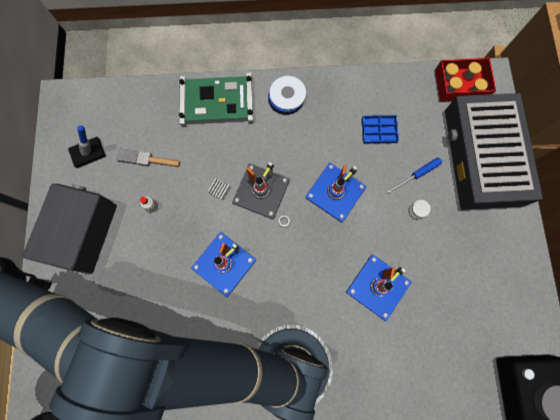

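View pics/side0.png

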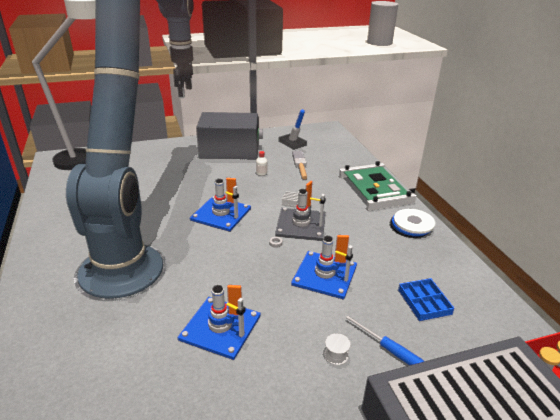

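Top view: four stands. The dark-plate one is at about (262,190) in top and (302,220) in side; blue-plate ones are at (335,192), (224,264) and (379,287) in top. The description asks for a dark steel plate, so the first is the target. Next I'll measure it roughly and make an enlarged crop.

```bash
cat > h.py <<'E'
import cv2,numpy as np
def pose(cp,s=None):
    if "rotation" in cp: return np.array(cp["rotation"]),np.array(cp["position"])
    T=np.array(cp["tool_from_camera"]);R=np.array(s["tcp_rot"])
    return R@T[:3,:3],np.array(s["position"])+R@T[:3,3]
def ray(cp,uv,s=None):
    R,o=pose(cp,s);d=R@np.linalg.solve(cp["K"],[uv[0],uv[1],1.]);return o,d
def onplane(cp,uv,z,s=None):
    o,d=ray(cp,uv,s);return o+d*(z-o[2])/d[2]
def cloud(cp,dep,s=None):
    R,o=pose(cp,s);v,u=np.mgrid[:dep.shape[0],:dep.shape[1]]
    P=np.stack([(u-cp["K"][0,2])/cp["K"][0,0]*dep,(v-cp["K"][1,2])/cp["K"][1,1]*dep,dep],-1)
    return P@R.T+o
def tri(a,b):
    (o1,d1),(o2,d2)=a,b
    t=np.linalg.lstsq(np.stack([d1,-d2],1),o2-o1,rcond=None)[0]
    p,q=o1+t[0]*d1,o2+t[1]*d2;return (p+q)/2,np.linalg.norm(p-q)
E
python3 - <<'E'
from rig import *
from h import *
t=np.load("top0.npz");s=np.load("side0.npz");ct=camera_params("top");cs=camera_params("side")
x,y,w,h=220,150,80,80
a=cv2.resize(t['p'][150:230,220:300],None,fx=5,fy=5,interpolation=cv2.INTER_CUBIC)
b=cv2.resize(s['p'][165:245,262:342],None,fx=5,fy=5,interpolation=cv2.INTER_CUBIC)
cv2.imwrite("pics/crop.png",np.hstack([a,b])[:,:,::-1])
# dark plate mask in top
for n,im,d,cp,(x0,y0,x1,y1) in(("top",t['p'],t['d'],ct,(222,152,300,228)),("side",s['p'],s['d'],cs,(262,165,342,245))):
    P=cloud(cp,d)[y0:y1,x0:x1];c=im[y0:y1,x0:x1].astype(int)
    m=(c.sum(-1)<270)&(abs(P[...,2]-.012)<.006)
    X=P[m];print(n,m.sum(),X.mean(0),cv2.minAreaRect((X[:,:2]*1000).astype(np.float32)))
    hsv=cv2.cvtColor(im[y0:y1,x0:x1],cv2.COLOR_RGB2HSV)
    for nm,lo,hi in(("orange",(5,180,120),(14,255,255)),("yellow",(22,140,120),(35,255,255)),("red",(0,150,80),(4,255,255))):
        mm=cv2.inRange(hsv,lo,hi)>0
        Q=P[mm];vv,uu=np.nonzero(mm)
        print(nm,mm.sum(),Q.mean(0).round(4),Q.min(0).round(3),Q.max(0).round(3),(uu.mean()+x0,vv.mean()+y0))
E
```

```text
top 645 [0.53751147 0.06549623 0.01289836] ((528.968017578125, 78.21612548828125), (171.40834045410156, 139.29537963867188), 64.99574279785156)
orange 20 [0.5491 0.0875 0.1324] [0.539 0.079 0.129] [0.559 0.096 0.136] (np.float64(250.05), np.float64(170.95))
yellow 23 [0.5572 0.0425 0.0933] [0.542 0.033 0.014] [0.58  0.052 0.106] (np.float64(266.1304347826087), np.float64(171.56521739130434))
red 18 [0.5144 0.0589 0.0698] [0.507 0.048 0.065] [0.527 0.076 0.074] (np.float64(261.55555555555554), np.float64(187.88888888888889))
side 83 [0.50556826 0.01541583 0.0092637 ] ((512.9398803710938, 50.73960876464844), (116.08987426757812, 133.4779052734375), 69.30181121826172)
orange 119 [ 0.54   -0.0179  0.1119] [ 0.106 -1.02   0.049] [0.56  0.095 0.814] (np.float64(319.69747899159665), np.float64(209.47899159663865))
yellow 19 [ 0.5302 -0.0129  0.1383] [ 0.106 -1.02   0.098] [0.565 0.052 0.814] (np.float64(314.7368421052632), np.float64(198.89473684210526))
red 25 [0.519  0.0555 0.0667] [0.507 0.046 0.062] [0.538 0.071 0.07 ] (np.float64(301.64), np.float64(208.24))
```

View pics/crop.png

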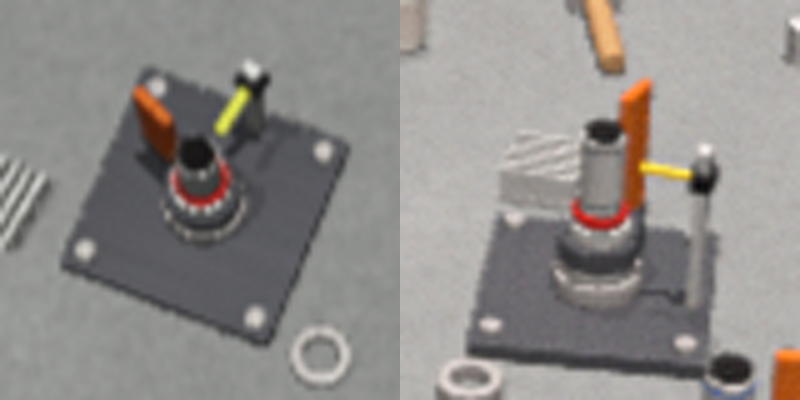

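The crop confirms it: this stand has a dark plate, red collar, orange paddle at the upper left and yellow pointer at the upper right. I'll refine the positions from close with the wrist camera.

```bash
cat >> h.py <<'E'
def Rz(a):
    c,s=np.cos(a),np.sin(a);return np.array([[-s,c,0],[c,s,0],[0,0,-1.]])
E
python3 - <<'E'
from rig import *
from h import *
import pickle
out=[]
for i,a in enumerate((1.157,1.8)):
    movep([0.522,0.06,0.30],Rz(a)); sleep(.2)
    s=sense();p,d=camera("wrist");out.append((s,p,d))
    print(s['time_s'],s['position'],s['joint_pos'])
pickle.dump(out,open("w.pkl","wb"))
cv2.imwrite("pics/w.png",cv2.resize(np.hstack([out[0][1],out[1][1]]),(800,300),interpolation=cv2.INTER_AREA)[:,:,::-1])
E
```

```text
2.4917 [0.52202402 0.06070804 0.29985975] [-0.49352675  0.1849998   0.34673116  1.84631367 -0.06940724  1.12222397
  1.0361501 ]
3.3917 [0.52200049 0.06004359 0.30001132] [-0.42584533  0.18317291  0.26869663  1.84297502 -0.0536437   1.1224318
  1.66118964]
```

View pics/w.png

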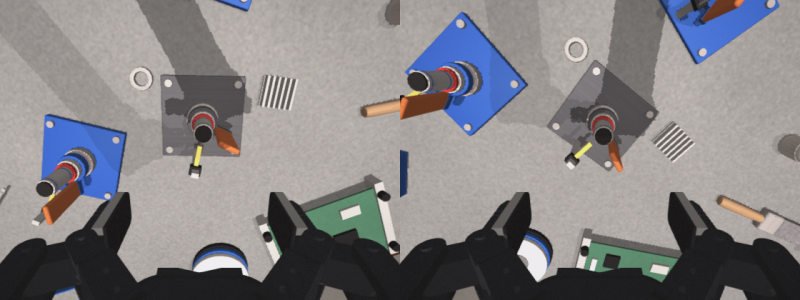

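The wrist views show the dark stand with its head at about (284,186) in full pixels, the paddle at (318,196) and the pointer at (276,220); the second view has the same stand at (284,180). I'll measure from both.

Run:
```python
from rig import *
from h import *
import pickle
cw=camera_params("wrist")
big=[]
for i,(s,p,d) in enumerate(pickle.load(open("w.pkl","rb"))):
    P=cloud(cw,d,s);near=np.hypot(P[...,0]-.522,P[...,1]-.06)<.1
    near&=(P[...,2]<.2)&(d>0)
    hsv=cv2.cvtColor(p,cv2.COLOR_RGB2HSV)
    pl=near&(p.astype(int).sum(-1)<390)&(abs(P[...,2]-.012)<.006)
    uv=np.argwhere(pl)[:,::-1]
    print("view",i,"plate",cv2.minAreaRect((P[pl][:,:2]*1000).astype(np.float32)))
    # head pad top
    r=np.hypot(P[...,0]-.522,P[...,1]-.06)
    hd=(near&(abs(P[...,2]-.122)<.006)&(hsv[...,1]<90)&(r<.03)).astype(np.uint8)
    c=max(cv2.findContours(hd,0,2)[0],key=cv2.contourArea);(u,v),rad=cv2.minEnclosingCircle(c)
    print(" headtop",u,v,rad,P[hd>0].mean(0),"plane",onplane(cw,(u,v),.122,s))
    og=near&(cv2.inRange(hsv,(5,150,90),(16,255,255))>0)&(P[...,2]>.128)
    c=np.argwhere(og)[:,::-1].astype(np.float32)
    q=cv2.minAreaRect(c);box=cv2.boxPoints(q);pts=np.array([onplane(cw,b,.132,s) for b in box])
    ctr=onplane(cw,q[0],.132,s); print(" lever top",q[0],len(c),ctr,P[og].mean(0),"box",(pts[:,:2]*1e3).round(1).tolist())
    ye=near&(cv2.inRange(hsv,(22,140,90),(36,255,255))>0)
    Q=P[ye];z=np.median(Q[:,2]);print(" yellow",ye.sum(),"top z",z,np.percentile(Q[:,2],[10,90]),Q.mean(0))
    vx=cv2.fitLine(Q[:,:2].astype(np.float32),cv2.DIST_HUBER,0,.01,.01).ravel();t=(Q[:,:2]-vx[2:])@vx[:2]
    print("  ang",np.arctan2(vx[1],vx[0]),"ends",vx[2:]+vx[:2]*t.min(),vx[2:]+vx[:2]*t.max())
    rd=near&(cv2.inRange(hsv,(0,150,60),(4,255,255))>0);print(" red",rd.sum(),P[rd].mean(0),np.percentile(P[rd][:,2],[5,50,95]))
    f=near&(P[...,2]<.006)&(r>.08); print(" bench z",np.median(P[f][:,2]))
    big.append(cv2.resize(p[110:260,220:370],(400,400),interpolation=cv2.INTER_CUBIC))
cv2.imwrite("pics/wc.png",np.hstack(big)[:,:,::-1])
```

```text
view 0 plate ((518.740966796875, 55.7728157043457), (158.33050537109375, 139.5501251220703), 65.2332763671875)
 headtop 283.6413879394531 186.26348876953125 13.751567840576172 [0.52165916 0.06471134 0.12172045] plane [0.52131511 0.06468864 0.122     ]
 lever top (319.4000549316406, 206.2000274658203) 250 [0.54880057 0.08777466 0.132     ] [0.54895472 0.08783193 0.13177477] box [[539.8, 75.7], [534.9, 81.2], [557.9, 99.9], [563.0, 94.5]]
 yellow 11 top z 0.10143203111424759 [0.09941813 0.1021227 ] [0.5520958  0.04423921 0.10099045]
  ang -0.5237525 ends [0.54079201 0.05044577] [0.56735318 0.03510522]
 red 165 [0.51431239 0.06779862 0.06837726] [0.06695613 0.06844658 0.06991871]
 bench z 0.000624142904190772
view 1 plate ((519.1774291992188, 54.98887634277344), (160.991943359375, 139.73355102539062), 65.49015808105469)
 headtop 283.9949035644531 189.64796447753906 13.714061737060547 [0.52236322 0.06395115 0.12179999] plane [0.52216442 0.06390079 0.122     ]
 lever top (301.7986755371094, 225.8418731689453) 222 [0.5493516 0.0870402 0.132    ] [0.54929943 0.08719881 0.13184377] box [[540.7, 75.0], [535.9, 80.3], [558.2, 99.4], [563.3, 94.0]]
 yellow 3 top z 0.1017648165862215 [0.10141786 0.10220239] [0.56586451 0.03410689 0.10180257]
  ang 0.7949347 ends [0.56453081 0.03274752] [0.56708139 0.03534721]
 red 158 [0.51453135 0.06240834 0.06856754] [0.06744194 0.0686651  0.06971966]
 bench z 0.0006668764930596316
```

View pics/wc.png

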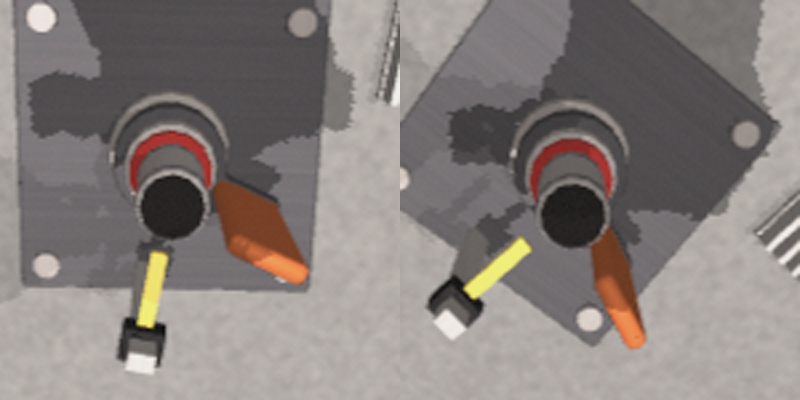

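The crop shows the head, the paddle and the bar: its inner tip at about (160,252) in the left crop and (526,245) in the right. I'll triangulate the bar's height from both views.

Run:
```python
from rig import *
from h import *
import pickle
cw=camera_params("wrist");W=pickle.load(open("w.pkl","rb"));C=np.array([.5218,.0643])
E=[]
for s,p,d in W:
    P=cloud(cw,d,s);hsv=cv2.cvtColor(p,cv2.COLOR_RGB2HSV)
    m=np.zeros(d.shape,np.uint8);m[110:260,220:370]=cv2.inRange(hsv,(20,100,80),(40,255,255))[110:260,220:370]
    n,l,st,_=cv2.connectedComponentsWithStats(m);k=1+np.argmax(st[1:,4]);uv=np.argwhere(l==k)[:,::-1].astype(np.float32)
    f=cv2.fitLine(uv,cv2.DIST_L2,0,.01,.01).ravel();t=(uv-f[2:])@f[:2]
    e=[f[2:]+f[:2]*t.min(),f[2:]+f[:2]*t.max()]
    e.sort(key=lambda q:np.hypot(*(onplane(cw,q,.1,s)[:2]-C)))
    D=P[l==k];D=D[d[l==k]>0]
    print(len(uv),len(D),"depth z",np.percentile(D[:,2],[10,25,50,75,90]) if len(D) else None)
    for q in e:
        print(q,[(z,(np.hypot(*(w:=onplane(cw,q,z,s)[:2]-C)).round(4),np.arctan2(w[1],w[0]).round(3))) for z in(.09,.1,.107)])
    E.append([ray(cw,q,s) for q in e])
for j in(0,1): print("tri",tri(E[0][j],E[1][j]))
# plate via bolts-free corner check: bolts on plane .012
for s,p,d in W:
    P=cloud(cw,d,s);r=np.hypot(P[...,0]-C[0],P[...,1]-C[1])
    b=((p.astype(int).min(-1)>150)&(abs(P[...,2]-.014)<.006)&(r>.06)&(r<.1)).astype(np.uint8)
    n,l,st,c=cv2.connectedComponentsWithStats(b)
    print([(np.round(onplane(cw,c[i],.014,s)[:2],4).tolist(),st[i,4]) for i in range(1,n) if st[i,4]>15])
```

```text
189 189 depth z [0.10008593 0.10138176 0.10194934 0.10259035 0.10302979]
[279.71005 203.71527] [(0.09, (np.float64(0.0265), np.float64(-0.54))), (0.1, (np.float64(0.0234), np.float64(-0.558))), (0.107, (np.float64(0.0212), np.float64(-0.574)))]
[273.39862 232.30872] [(0.09, (np.float64(0.059), np.float64(-0.584))), (0.1, (np.float64(0.0549), np.float64(-0.593))), (0.107, (np.float64(0.052), np.float64(-0.601)))]
193 192 depth z [0.1008053  0.10156949 0.1020789  0.10265028 0.10319597]
[266.89618 200.72603] [(0.09, (np.float64(0.0272), np.float64(-0.473))), (0.1, (np.float64(0.0246), np.float64(-0.541))), (0.107, (np.float64(0.0229), np.float64(-0.598)))]
[244.6978  219.95952] [(0.09, (np.float64(0.0586), np.float64(-0.547))), (0.1, (np.float64(0.0552), np.float64(-0.58))), (0.107, (np.float64(0.0529), np.float64(-0.605)))]
tri (array([0.54258064, 0.05169885, 0.09897295]), np.float64(0.0012406149687028115))
tri (array([0.56646684, 0.03414038, 0.10311949]), np.float64(0.0006013835010363928))
[([0.4472, 0.0361], np.int32(97)), ([0.5518, -0.0122], np.int32(61))]
[([0.4478, 0.0366], np.int32(101)), ([0.5527, -0.0115], np.int32(73)), ([0.6008, 0.0931], np.int32(64))]
```

Measurements agree with the description:
- Axis is at (0.522, 0.064), and the lever top is 35.7 mm from it (36 given).
- Stand yaw is about -0.43. The lever sits at +0.70, which is an opening of about 0.80. Closed is at about -0.10.
- Bar top is at z = 0.102, so the pointer is at about 0.1005 and the lift needed is about 35.5 mm.

Next I'll grip with the finger at 1.75 rad, on the anticlockwise side of the paddle, and lift.

Run:
```python
from rig import *
from h import *
import pickle
C=[.5218,.0643];R=Rz(1.75)
movep([*C,.19],R)
print(move_l([*C,.099],feed=.08,until_force=12),sense()['position'])
command_gripper(0.0,50)
s=sense();print(s['time_s'],s['finger_gap'],s['gripper_force'],s['wrist_force'],s['position'])
```

```text
False [0.52223929 0.06435483 0.09950443]
5.825 0.025043163178033366 48.83659601211548 [-2.89183406  2.28461852  5.13814126] [0.52173298 0.06513766 0.09942981]
```

Run:
```python
from rig import *
from h import *
s=sense();z0=s['position'][2]
move_l([.5218,.0648,z0+.0355],feed=.04);sleep(.5)
s=sense();print(s['time_s'],s['position'],s['position'][2]-z0,s['wrist_force'],s['ft_torque'],s['finger_gap'],s['gripper_force'])
ims=[]
for n,(x0,y0,x1,y1) in(("side",(262,165,342,245)),("wrist",(180,120,380,320))):
    p,d=camera(n);cp=camera_params(n);P=cloud(cp,d,s);hsv=cv2.cvtColor(p,cv2.COLOR_RGB2HSV)
    np.savez(n+"1.npz",p=p,d=d)
    r=np.hypot(P[...,0]-.5218,P[...,1]-.0645)
    for nm,lo,hi in(("orange",(5,150,90),(16,255,255)),("yellow",(20,100,80),(40,255,255)),("red",(0,150,60),(4,255,255))):
        m=(cv2.inRange(hsv,lo,hi)>0)&(r<.07)&(d>0);Q=P[m]
        if len(Q): vu=np.argwhere(m);print(n,nm,len(Q),Q.mean(0).round(4),np.percentile(Q[:,2],[5,50,95]).round(4),vu.mean(0)[::-1])
    ims.append(cv2.resize(p[y0:y1,x0:x1],(400,400),interpolation=cv2.INTER_CUBIC))
cv2.imwrite("pics/lift.png",np.hstack(ims)[:,:,::-1])
```

```text
7.375 [0.52170258 0.06507853 0.13496495] 0.03553514218761401 [ 0.06738959  5.37558599 -2.61689417] [ 1.09925854 -0.02172686 -0.02250311] 0.024527738381016295 49.24120545387268
side orange 59 [0.5512 0.086  0.0774] [0.0541 0.075  0.11  ] [308.57627119 198.27118644]
side yellow 21 [0.554  0.0415 0.1014] [0.0973 0.101  0.1061] [315.23809524 198.95238095]
side red 18 [0.519  0.0532 0.1006] [0.0963 0.1012 0.1047] [302.44444444 198.83333333]
wrist orange 152 [0.5449 0.084  0.1359] [0.1316 0.1325 0.1577] [314.44736842 354.67763158]
wrist red 723 [0.5112 0.0624 0.1035] [0.1004 0.1037 0.105 ] [279.00414938 244.68326418]
```

View pics/lift.png

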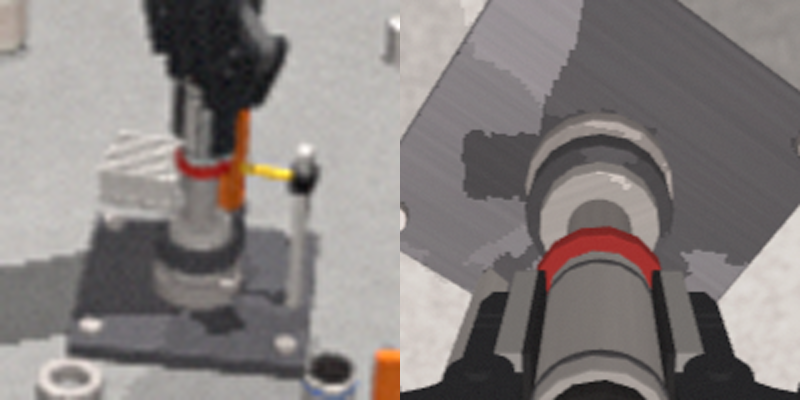

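The side view shows the red collar (204,165 in the crop, z = 0.1006) level with the yellow bar (z = 0.101). The wrist view shows a sound grip just above the collar. Now I'll turn the gripper clockwise in steps.

Run:
```python
from rig import *
from h import *
s0=sense();z=s0['position'][2]+.0001;Tz=s0['ft_torque'][2]
for a in np.arange(1.65,.74,-.1):
    movep([.5218,.0648,z],Rz(a));s=sense()
    print(round(s['time_s'],2),round(a,2),s['position'].round(4),s['wrist_force'].round(1),s['ft_torque'].round(2),round(s['gripper_force'],1))
    if abs(s['ft_torque'][2]-Tz)>.6: break
s=sense()
for n in("top","side","wrist"):
    p,d=camera(n);cp=camera_params(n);P=cloud(cp,d,s);hsv=cv2.cvtColor(p,cv2.COLOR_RGB2HSV);np.savez(n+"2.npz",p=p,d=d)
    r=np.hypot(P[...,0]-.5218,P[...,1]-.0645)
    for nm,lo,hi in(("orange",(5,150,90),(16,255,255)),("red",(0,150,60),(4,255,255))):
        m=(cv2.inRange(hsv,lo,hi)>0)&(r<.07)&(d>0);Q=P[m]
        if len(Q):
            c=Q.mean(0);print(n,nm,len(Q),c.round(4),np.percentile(Q[:,2],[5,50,95]).round(4),"ang",np.arctan2(c[1]-.0645,c[0]-.5218).round(3))
```

```text
7.72 1.65 [0.5217 0.0652 0.135 ] [ 0.1  4.8 -3.1] [ 1.11 -0.02 -0.03] 49.3
7.97 1.55 [0.5217 0.0654 0.1351] [-0.2  5.1 -3.4] [ 1.17 -0.05  0.03] 49.3
8.22 1.45 [0.5217 0.0655 0.1351] [ 0.6  5.5 -2.6] [ 1.23 -0.09  0.01] 49.3
8.47 1.35 [0.5217 0.0657 0.1351] [ 1.   5.8 -3.4] [ 1.27 -0.04  0.02] 49.5
8.72 1.25 [0.5217 0.0657 0.1351] [ 0.5  5.4 -4.2] [ 1.35 -0.1   0.  ] 51.8
8.97 1.15 [0.5217 0.0658 0.1352] [-0.4  7.  -3.1] [ 1.38 -0.06  0.03] 52.6
9.22 1.05 [0.5218 0.066  0.1352] [ 0.9  6.6 -3.4] [ 1.47 -0.08  0.02] 52.7
9.47 0.95 [0.5219 0.0661 0.1352] [ 0.4  6.3 -3.6] [ 1.47 -0.21 -0.01] 52.7
9.72 0.85 [0.5219 0.0662 0.1352] [ 0.8  7.7 -4.4] [ 1.55 -0.22  0.01] 52.8
9.97 0.75 [0.522  0.0663 0.1352] [ 1.4  6.8 -4.1] [ 1.54 -0.24  0.01] 52.9
side orange 173 [0.5553 0.0727 0.0929] [0.053  0.0951 0.1293] ang 0.242
side red 18 [0.5203 0.0531 0.1017] [0.0983 0.1019 0.1048] ang -1.699
wrist orange 1566 [0.5581 0.0794 0.0829] [0.0533 0.0807 0.1159] ang 0.39
wrist red 732 [0.5149 0.0737 0.1035] [0.1003 0.104  0.1052] ang 2.214
```

Run:
```python
from rig import *
from h import *
s0=sense();z=.135;Tz=s0['ft_torque'][2]
for a in np.arange(.69,.2,-.05):
    movep([.522,.0663,z],Rz(a));sleep(.1);s=sense()
    y=s['tcp_rot'][:,1];act=np.arctan2(y[1],y[0])
    print(round(s['time_s'],2),round(a,2),act.round(3),s['position'].round(4),s['wrist_force'].round(1),s['ft_torque'].round(2),round(s['gripper_force'],1))
    if act-a>.03 or abs(s['ft_torque'][2]-Tz)>.5: break
s=sense()
ims=[]
for n,(x0,y0,x1,y1) in(("side",(262,165,342,245)),("wrist",(180,120,380,320))):
    p,d=camera(n);cp=camera_params(n);P=cloud(cp,d,s);hsv=cv2.cvtColor(p,cv2.COLOR_RGB2HSV);np.savez(n+"3.npz",p=p,d=d)
    r=np.hypot(P[...,0]-.522,P[...,1]-.0655)
    for nm,lo,hi in(("orange",(5,150,90),(16,255,255)),("yellow",(20,100,80),(40,255,255)),("red",(0,150,60),(4,255,255))):
        m=(cv2.inRange(hsv,lo,hi)>0)&(r<.07)&(d>0);Q=P[m]
        if len(Q):
            c=Q.mean(0);f=cv2.fitLine(Q[:,:2].astype(np.float32),cv2.DIST_HUBER,0,.001,.001).ravel()
            print(n,nm,len(Q),c.round(4),np.percentile(Q[:,2],[5,50,95]).round(4),"ang",np.arctan2(c[1]-.0655,c[0]-.522).round(3),"face",np.arctan(f[1]/f[0]).round(3))
    ims.append(cv2.resize(p[y0:y1,x0:x1],(400,400),interpolation=cv2.INTER_CUBIC))
cv2.imwrite("pics/turn.png",np.hstack(ims)[:,:,::-1])
```

```text
10.47 0.69 0.691 [0.5221 0.0665 0.1351] [-0.3  4.6 -2.5] [ 1.03 -0.11  0.01] 53.3
10.82 0.64 0.641 [0.5221 0.0665 0.1351] [ 0.5  4.8 -3.1] [ 1.04 -0.13  0.03] 53.3
11.18 0.59 0.591 [0.5222 0.0666 0.1351] [ 1.2  5.5 -2.8] [ 1.11 -0.2   0.08] 53.3
11.53 0.54 0.541 [0.5222 0.0666 0.1352] [ 0.8  5.5 -3.7] [ 1.16 -0.25  0.01] 53.3
11.88 0.49 0.491 [0.5223 0.0667 0.1352] [ 1.1  4.6 -2.9] [ 1.14 -0.25  0.02] 53.3
12.22 0.44 0.441 [0.5223 0.0667 0.1351] [ 0.7  5.2 -2.7] [ 1.16 -0.27  0.  ] 53.3
12.57 0.39 0.391 [0.5224 0.0668 0.1352] [ 1.4  6.3 -2.9] [ 1.17 -0.31  0.05] 53.2
12.93 0.34 0.341 [0.5225 0.0668 0.1352] [ 2.1  6.  -3.6] [ 1.19 -0.31  0.03] 53.2
13.28 0.29 0.292 [0.5225 0.067  0.1352] [ 2.   6.1 -4.4] [ 1.19 -0.35  0.26] 56.2
13.62 0.24 0.244 [0.5226 0.0673 0.1352] [ 1.2  6.  -3.4] [ 1.14 -0.31  0.55] 61.0
side orange 193 [0.5575 0.0589 0.092 ] [0.0527 0.0961 0.1299] ang -0.184 face -0.05
side yellow 20 [0.5551 0.042  0.1008] [0.0982 0.1005 0.1035] ang -0.618 face -0.824
side red 16 [0.5187 0.0529 0.1015] [0.0973 0.1014 0.1059] ang -1.829 face -0.329
wrist orange 2130 [0.5609 0.0646 0.0888] [0.0543 0.0878 0.1224] ang -0.022 face -0.103
wrist red 726 [0.5204 0.0767 0.1035] [0.1003 0.104  0.1052] ang 1.716 face 0.244
```

View pics/turn.png

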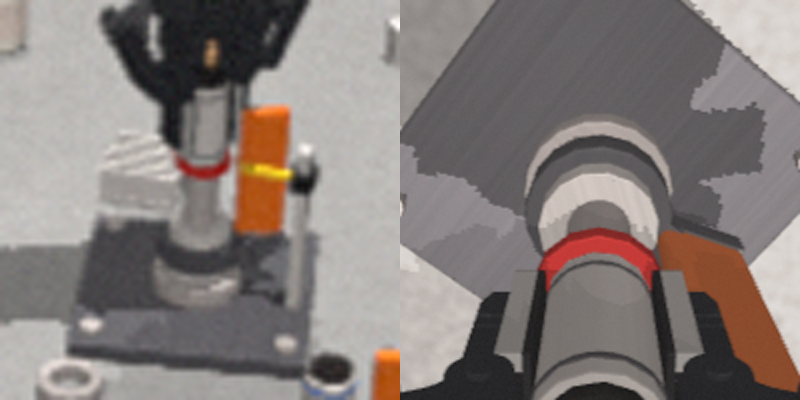

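The paddle face now points at -0.103 rad, against a closed angle of -0.10, and the turning moment rose sharply at the stop. The collar top reads 0.1035, so it is level with the unmoved pointer (0.1005), and the grip holds. Handing in.

Run:
```python
from rig import *
sleep(.5);s=sense();print(s['time_s'],s['position'],s['gripper_force'],s['ft_torque'])
print(finish_job())
```

```text
14.225 [0.52256569 0.0672564  0.1351578 ] 60.98968196790338 [ 1.19536049 -0.36740827  0.51397789]
the job is handed in; nothing more can be done
None
```

I handed the job in at 14.2 s with the leg gripped, its collar measured within about 1 mm of the pointer's height, and the cam lever pressed against its closed stop; the rig returned no verdict.

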